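# Undo the lantern's battery cap by feel

## Task

Open the broken lantern's battery tube: turn its red cap slowly anticlockwise, feeling for the point where the drag falls away and the hidden slots let it go, and draw it straight up out of the neck without forcing it. Then set it down gently, standing upright on its stem, in the yellow parts tray (still holding it as it touches down, no dropping), let go, and leave everything else on the table where it lies.

Things in the scene. Friction and masses are not known exactly. Their poses are not given: they have to be found in the camera images.
- cap: red bayonet cap, 70 g. Origin: centre of the stem's underside, z up the turning axis. Grey round stem 35 mm across, z 0 to 24 mm; red disc 62 mm across, z 24 to 28; red grip wing along x, 46 mm long, 14 thick (y), z 28 to 58. At the start it is fitted upright in the lantern's neck, stem underside 80 mm above the table, disc 2 mm over the neck. Undo: anticlockwise seen from above (yaw grows)
- cap_wing (a point): centre of the wing, 15 mm above the disc, axes as the cap's. In the neck the cap turns against steady drag (0.2 to 0.5 N m moving, more if pulled up; part of it, about 0.1, stays at a stop). At the hidden slots the drag drops and the spring pushes the cap up 8 mm if let; a gripper holding it feels the push (about 13 N) come onto it. Turned on, the lugs meet the slot's side (driving on hard is forcing too) or go back under the lip
- cap_lugs (a point): middle of the steel bar through the stem, 4.5 mm above the cap's origin, axes as the cap's; bar along x, 47 mm over its ends, 8 mm wide, 5 mm tall. Its ends are two lugs held under a steel lip in the neck by a contact spring (about 13 N up). Two opposite slots in the lip, out of sight, let them through after 0.3 to 1.45 rad of turning, different each time, with only about 0.07 rad of play either side
- lantern: dark blue hand lantern, fixed, 134 x 114 mm and 70 mm tall, a round black neck in the middle of its top. Origin: centre of its underside, on the table; its glass lamp looks along its +x (away from the robot)
- lantern_neck (a point): centre of the neck's mouth, on the turning axis, 102 mm above the table; the neck is 68 mm across. With the lugs through the slots the cap lifts straight out, clear after 25 mm. Pulling with more than about 20 N while the lugs are under the lip counts as forcing
- tray: loose yellow square parts tray, 120 x 120 mm outside, 20 mm tall, walls 4 mm, floor 4 mm thick; origin: centre of its underside
- screwdriver: black-handled screwdriver, 170 mm long, lying along its x axis; a bystander, to be left alone
- pliers: red-handled pliers, about 170 mm long, lying on their side; a bystander, to be left alone
- pocket_tool: closed dark red pocket tool, 24 x 90 x 16 mm; a bystander, to be left alone
- screw_jar: glass jar with metal cap, 60 mm across, 75 mm tall; a bystander, to be left alone
- mug: blue mug, 80 mm across, 90 mm tall; a bystander, to be left alone
- marker: green marker pen with white end, 120 x 13 x 13 mm; a bystander, to be left alone
- probe: red test probe, 100 x 11 x 11 mm plus a 30 mm steel tip; a bystander, to be left alone
Mind the look-alikes: they are no part of the job. Of the things shaped like the cap, the red one is meant.

How it is judged:
By the outcome, as a careful person would: the job done as asked, in the order asked, and still so for the second after the job is handed in, with the robot touching nothing.
It also fails if it takes over 69 s, if anything falls off the work surface, if the arm or the gripper's body presses on something with over 40 N, if the wrist force passes 120 N, or if a joint passes its speed limit or range.

## Robot

A 7-joint arm with a two-finger parallel gripper is mounted at the origin on the work surface. World frame = base frame: x ahead of the robot, y to its left, z up, the work surface at z = 0. Lengths are in m, angles in rad, forces in N, time in s.
With the tool pointing down it reaches from about 0.4 to 0.85 m from the base axis. Payload 6.9 kg.
Tool frame: the origin (TCP) lies at the very end of the fingers, on their centre line; the grasp point (between the pads) lies 19 mm behind it; z points along the fingers, y is the direction in which the jaws open and shut (so a half turn about z gives the same grasp; the last joint's range is limited). The gripper opens to 85 mm and grips with 20 to 120 N. Pads are 22 mm wide; open, the fingers measure 114 mm over their backs; the gripper's body (76 mm by 85 mm) begins 54 mm behind the grasp point. The pads swing forward as they close: fully open they stand 13 mm farther back than shut.
Start: joints at [1.31, 0.507, -0.238, 1.5, 0.126, 1.149, -0.155], TCP at [0.224, -0.584, 0.231] pointing down, gripper open.
Joint ranges: [-3.08, 3.08], [-0.24, 2.05], [-1.43, 1.35], [0, 2.5], [-1.52, 4.66], [0.17, 1.96], [-2.89, 2.89]. Speed limits (rad/s): [2.39, 2.39, 3.14, 3.14, 3.14, 3.14, 3.14].

## Interface

Orientations are given as a unit quaternion [x, y, z, w].
In Python, from station import env, imaging, ticket gives the robot as it stands. The module is installed in compiled form; this text tells all that it offers.
- The arm moves only by the tool servo_tool, never from a script. Its argument "targets" is one flat list of numbers, 7 for each row, row after row: the opening, from 0 (shut) to 1 (fully open), then the shift along the tool's x, y, z scaled (see below), then the turn, a rotation vector about the tool's x, y, z scaled (see below). A call has exactly 10 rows; each row is the pose to reach, as a shift and turn from the pose commanded when the call began, along the tool's axes at that moment; what a row does not reach only later rows make up. The controller multiplies each number of a shift by 20 cm and each number of a turn by 30 degrees. A row lasts 1/8 s, in which the tool goes at most 62.5 mm and 10.7 degrees, less where a joint would pass 70% of its speed; a pose out of reach is approached as far as the arm can. A call with a number of a shift or a turn outside -1 to 1 is refused whole. A call with a gripper value outside its range is refused whole. The fingers move at their own pace and stop on an object; "squeeze" is the grip in N (left out, the last holds). Time passes only in rows, so rows that repeat a pose let the fingers close, or fill a call up. It gives the time, the measured TCP pose, the force and the opening at its end, in the units of the state.
- env.get_state(): the state, without advancing time (a new reading comes with each control period).
- imaging.get_image(name): name is "scene" or "top" or "wrist"; returns a dict with "color" (420x560x3 uint8, blue, green, red), "fx", "fy", "cx", "cy" (pixels), "k1" (the pictures are not rectified: a ray, as slopes to the right and down, at radius r is drawn at 1 + k1 r^2 times it, then the intrinsics apply), "extrinsics" (4x4, takes a point from world to camera coordinates); the wrist camera has in their place "hand_eye" (4x4, takes a point from camera to tool coordinates, whose origin is the TCP and whose axes are the flange's). Camera axes: x right, y up, looking along -z (the intrinsics and any distortion apply to the point x, -y, -z); pixel columns grow to the right and rows downward; lengths in m; the calibration is good to about 2 mm. A picture is of the moment at which its call begins: read the wrist's pose just before it. There is no depth.
- ticket.hand_in(): hands the job in, once; it reports no verdict.
The state is a dict: "clock": time; "q": joint angles; "qd": joint speeds; "effort": joint torques, N m; "eef_pos": TCP position; "orientation": TCP orientation; "force": force on the tool from outside, world axes, zero at the start; "wrist_torque": the same for the moment, N m; "grip_width": finger opening in m.
Only numpy, scipy, OpenCV 4.12 (cv2) and the standard library are available. Lean on these libraries where they do the work, as an engineer would, in place of code of your own. Each camera call takes 0.05 s, during which the arm holds its last target.

## Working session

There is one attempt and no reset: what is moved stays moved. The work goes in short steps, Python scripts to look and compute and a tool call to move; the robot and the scene stay as the last step left them, time stands still between calls to the robot, and variables do not carry over. Pictures are saved under pics/ and viewed, and the job is handed in when it is done.

Besides the shell and the picture viewer there is one more tool, called after "Call:" as a command line: name --argument value ..., lists and objects as JSON in quotes. servo_tool: Moves the arm, as the interface text tells. Its arguments: {"type":"object","properties":{"targets":{"type":"array","items":{"type":"number","minimum":-1,"maximum":1}},"squeeze":{"type":"number"}},"required":["targets"]}

```bash
mkdir -p pics; ls; python3 - <<'E'
from station import env, imaging
import cv2
s=env.get_state()
for k in s: print(k, s[k])
for n in ("scene","top","wrist"):
    d=imaging.get_image(n); cv2.imwrite(f"pics/{n}0.png",d["color"])
    print(n,{k:d[k] for k in d if k!="color"})
E
```

```text
pics
clock 0.0
q [ 1.31050102  0.50831624 -0.23750629  1.50111931  0.12568664  1.14890117
 -0.15476918]
qd [ 0.00035627  0.00044807 -0.0005824  -0.00180483 -0.00321276 -0.00065631
 -0.00030016]
effort [-6.72799597e-04 -6.20602512e+01 -2.18643486e+00 -2.49656940e+01
  1.28302988e-02  1.18908918e-02  1.74800675e-05]
eef_pos [ 0.22330135 -0.58321565  0.2304471 ]
orientation [ 9.83318150e-01  1.81891845e-01 -1.75386672e-04 -8.61144487e-04]
force [ 0.42506403 -0.04138003  0.45702721]
wrist_torque [-0.00911394 -0.00594317  0.0049569 ]
grip_width 0.08500481935890435
scene {'fx': 450.53002522838005, 'fy': 450.53002522838005, 'cx': 288.64306579108535, 'cy': 202.39876234213045, 'k1': 0.03343269067001399, 'extrinsics': array([[-0.74250683,  0.66982659, -0.00399207,  0.39375363],
       [-0.48442251, -0.53285013,  0.69383396,  0.14502519],
       [ 0.46262127,  0.51711031,  0.72012394, -1.32724056],
       [ 0.        ,  0.        ,  0.        ,  1.        ]])}
top {'fx': 520.956882019956, 'fy': 520.956882019956, 'cx': 288.49175226945533, 'cy': 211.93255209570395, 'k1': 0.0014931752513477972, 'extrinsics': array([[ 0.01179995, -0.99989793,  0.00805526, -0.04307892],
       [ 0.99338308,  0.01264267,  0.11414999, -0.51517565],
       [-0.11424018,  0.006655  ,  0.99343087, -1.25821835],
       [ 0.        ,  0.        ,  0.        ,  1.        ]])}
wrist {'fx': 353.66497880484854, 'fy': 353.66497880484854, 'cx': 278.42993333581893, 'cy': 210.33043445492999, 'k1': -0.06277103050236567, 'hand_eye': array([[-2.90497676e-04,  9.48404432e-01,  3.17063005e-01,
         8.08752021e-02],
       [ 9.99999938e-01,  3.38114783e-04, -9.51605825e-05,
         3.75371631e-04],
       [-1.97454407e-04,  3.17062958e-01, -9.48404472e-01,
        -1.42692986e-01],
       [ 0.00000000e+00,  0.00000000e+00,  0.00000000e+00,
         1.00000000e+00]])}
```

View pics/scene0.png

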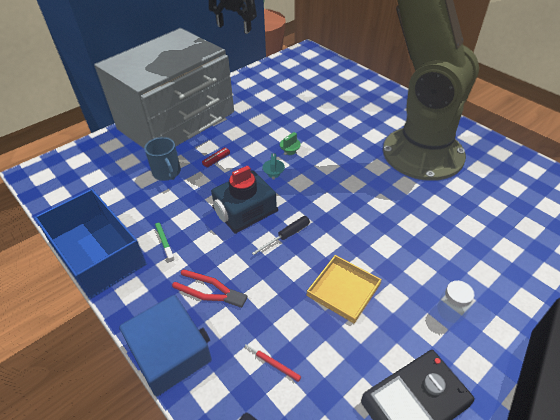

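View pics/top0.png

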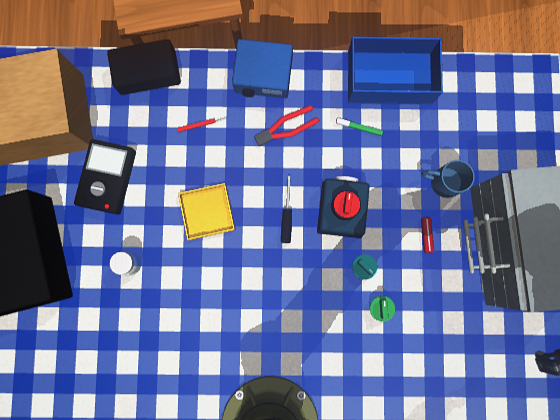

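The scene view shows the lantern at (243,200) with the red cap at (243,180). In the top view, the candidates shaped like the cap are red (346,205) on the dark lantern, teal (364,267) and green (382,308). The red one fits, since it is red and sits in the lantern's neck. The yellow tray is at (206,211). Next I'll enlarge the cap and tray and measure them.

```bash
cat > h.py <<'E'
import numpy as np, cv2
from scipy.spatial.transform import Rotation as R
def rays(d, px, T=None):
    """pixels Nx2 -> origin, directions world. T: camera->world"""
    px=np.atleast_2d(px).astype(float)
    K=np.array([[d["fx"],0,d["cx"]],[0,d["fy"],d["cy"]],[0,0,1]])
    n=cv2.undistortPoints(px.reshape(-1,1,2),K,np.array([d["k1"],0,0,0.])).reshape(-1,2)
    v=np.c_[n[:,0],-n[:,1],-np.ones(len(n))]
    if T is None: T=np.linalg.inv(d["extrinsics"])
    return T[:3,3], v@T[:3,:3].T
def onplane(d,px,z,T=None):
    o,v=rays(d,px,T); return o+v*((z-o[2])/v[:,2])[:,None]
def wristT(d,s):
    W=np.eye(4); W[:3,:3]=R.from_quat(s["orientation"]).as_matrix(); W[:3,3]=s["eef_pos"]
    return W@d["hand_eye"]
def tri(l):
    A=np.zeros((3,3));b=np.zeros(3)
    for o,v in l:
        v=v/np.linalg.norm(v);P=np.eye(3)-np.outer(v,v);A+=P;b+=P@o
    return np.linalg.solve(A,b)
E
python3 - <<'E'
from h import *
from station import imaging
d=imaging.get_image("top"); im=d["color"]
hsv=cv2.cvtColor(im,cv2.COLOR_BGR2HSV)
red=cv2.inRange(hsv,(0,130,60),(8,255,255))|cv2.inRange(hsv,(172,130,60),(180,255,255))
yel=cv2.inRange(hsv,(18,110,80),(35,255,255))
for nm,m,roi in (("red",red,(320,180,375,235)),("yel",yel,(165,170,250,250))):
    mm=np.zeros_like(m);x0,y0,x1,y1=roi;mm[y0:y1,x0:x1]=m[y0:y1,x0:x1]
    c,_=cv2.findContours(mm,cv2.RETR_EXTERNAL,cv2.CHAIN_APPROX_NONE);c=max(c,key=cv2.contourArea)
    print(nm,cv2.contourArea(c),cv2.boundingRect(c),cv2.minAreaRect(c),cv2.minEnclosingCircle(c))
    if nm=="yel":
        b=cv2.boxPoints(cv2.minAreaRect(c)); P=onplane(d,b,0.02);print(P,P.mean(0));
        for i in range(4):
            e=P[(i+1)%4]-P[i];print(np.linalg.norm(e),np.degrees(np.arctan2(e[1],e[0])))
    else: print(onplane(d,[cv2.minEnclosingCircle(c)[0]],0.106))
a=cv2.resize(im[165:245,310:390],(640,640),interpolation=cv2.INTER_CUBIC);cv2.imwrite("pics/captop.png",a)
ds=imaging.get_image("scene");cv2.imwrite("pics/capscene.png",cv2.resize(ds["color"][155:240,200:310],(770,595),interpolation=cv2.INTER_CUBIC))
E
```

```text
red 533.0 (334, 191, 26, 27) ((346.5, 204.0), (26.0, 25.0), 90.0) ((346.5, 204.0), 13.647443771362305)
[[ 0.52721852 -0.17122863  0.106     ]]
yel 2235.5 (178, 183, 57, 57) ((205.74937438964844, 211.18435668945312), (48.3609619140625, 48.463966369628906), 78.11134338378906) ((205.623779296875, 211.081787109375), 33.56007766723633)
[[0.56203972 0.24200018 0.02      ]
 [0.58885536 0.12436297 0.02      ]
 [0.47035698 0.09662546 0.02      ]
 [0.44416549 0.21314559 0.02      ]] [0.51635439 0.16903355 0.02      ]
0.12065483763004725 -77.15872957324467
0.12170141814072064 -166.82568263027622
0.11942752726039345 102.66843139321992
0.12135452847210879 13.755019564600426
```

View pics/captop.png

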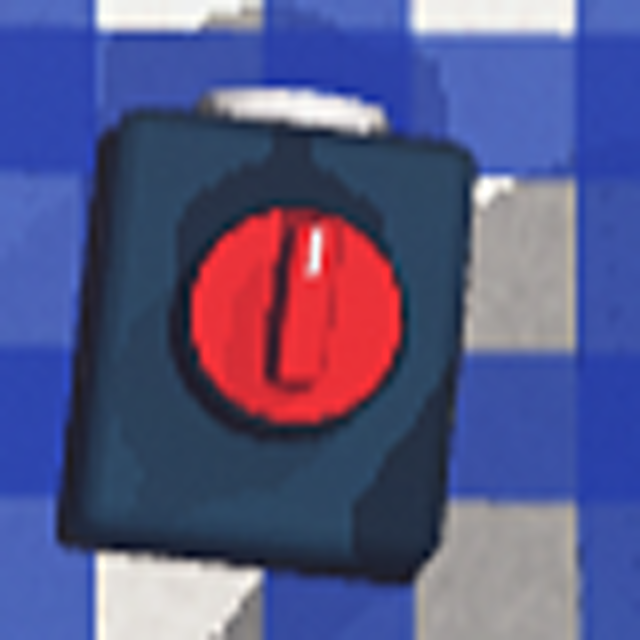

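View pics/capscene.png

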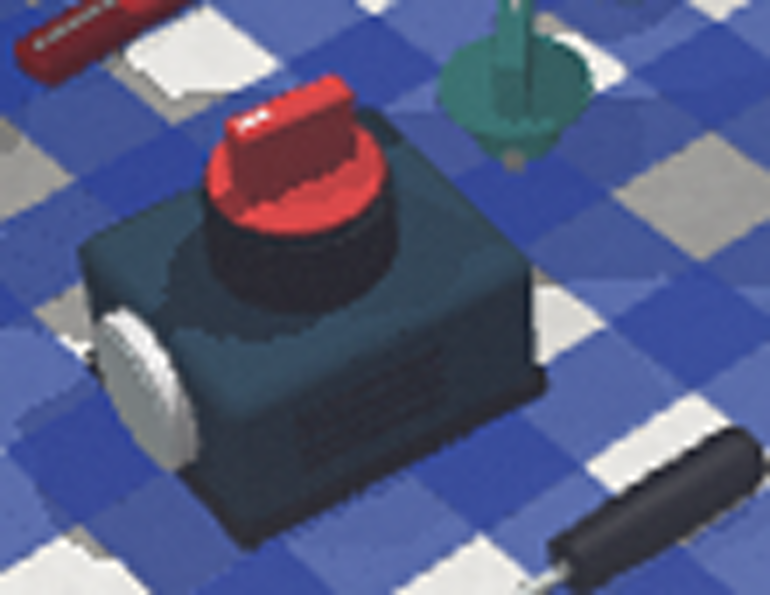

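The crops confirm the red cap with its wing, seated on the black neck of the lantern. The wing runs nearly along world x, tilted a little. The cap is at about (0.527,-0.171) and the tray at about (0.516,0.169). First I move towards the cap, going round the drawers.

Call:
servo_tool --targets '[1,0.05,-0.09,-0.02,0,0,0.1,1,0.1,-0.18,-0.04,0,0,0.2,1,0.15,-0.27,-0.06,0,0,0.3,1,0.2,-0.36,-0.08,0,0,0.4,1,0.25,-0.45,-0.1,0,0,0.5,1,0.3,-0.54,-0.1,0,0,0.6,1,0.35,-0.63,-0.1,0,0,0.7,1,0.4,-0.72,-0.1,0,0,0.8,1,0.45,-0.81,-0.1,0,0,0.9,1,0.5,-0.9,-0.1,0,0,0.97]'

```text
clock: 1.5
eef_pos: [0.2526, -0.3791, 0.2513]
orientation: [0.997, -0.072, 0.0, 0.0]
force: [0.3, -0.2, 0.2]
grip_width: 0.0856
```

Call:
servo_tool --targets '[1,0.1,-0.1,0,0,0,0,1,0.2,-0.2,0,0,0,0,1,0.3,-0.3,0,0,0,0,1,0.4,-0.4,0,0,0,0,1,0.5,-0.5,0,0,0,0,1,0.6,-0.6,0,0,0,0,1,0.7,-0.7,0,0,0,0,1,0.8,-0.8,0,0,0,0,1,0.9,-0.9,0,0,0,0,1,1,-1,0,0,0,0]'

```text
clock: 2.75
eef_pos: [0.4795, -0.2095, 0.2513]
orientation: [0.997, -0.071, -0.0, -0.0]
force: [0.4, 0.1, -0.8]
grip_width: 0.0856
```

```bash
cat > cap.py <<'E'
from h import *
from station import imaging,env
import sys
s=env.get_state();d=imaging.get_image("wrist");im=d["color"];T=wristT(d,s)
print(s["clock"],s["eef_pos"],s["orientation"],s["q"])
cv2.imwrite(f"pics/{sys.argv[1]}.png",im)
hsv=cv2.cvtColor(im,cv2.COLOR_BGR2HSV)
red=cv2.inRange(hsv,(0,130,60),(8,255,255))|cv2.inRange(hsv,(172,130,60),(180,255,255))
c,_=cv2.findContours(red,cv2.RETR_EXTERNAL,cv2.CHAIN_APPROX_NONE);c=sorted(c,key=cv2.contourArea)[-2:]
for k in c: print(cv2.contourArea(k),cv2.boundingRect(k),cv2.minEnclosingCircle(k))
E
python3 cap.py w1
```

```text
2.75 [ 0.47947824 -0.20951761  0.25126174] [ 9.97473356e-01 -7.10415505e-02 -4.50553887e-05 -9.48466226e-06] [ 0.58451335  0.33713407 -0.30551783  1.73262809  0.11251203  1.08906051
 -1.47008564]
830.0 (426, 120, 25, 78) ((439.5, 158.5), 38.7621955871582)
4720.0 (186, 101, 79, 80) ((223.8628387451172, 140.8628387451172), 40.41543960571289)
```

View pics/w1.png

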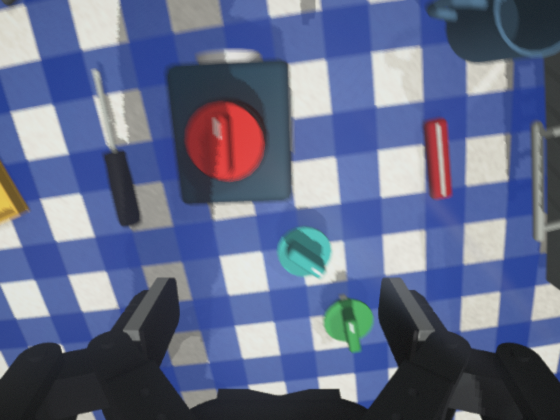

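The wrist view shows the red cap at (224,141) on the lantern, the teal part at (304,252) and the green part at (348,320). Now I'll enlarge the cap to get the wing's angle.

```bash
python3 - <<'E'
from h import *
from station import imaging,env
im=cv2.imread("pics/w1.png")
a=cv2.resize(im[85:200,165:285],(720,690)[:2],interpolation=cv2.INTER_CUBIC);a=cv2.resize(a,(600,575));cv2.imwrite("pics/w1c.png",a)
s=env.get_state();d=imaging.get_image("wrist");T=wristT(d,s)
print(onplane(d,[[223.86,140.86]],.107,T))
dt=imaging.get_image("top")
o1=rays(d,[[223.86,140.86]],T);o2=rays(dt,[[346.5,204.]])
print(tri([(o1[0],o1[1][0]),(o2[0],o2[1][0])]))
E
```

```text
[[ 0.53279583 -0.16909016  0.107     ]]
[ 0.5300272  -0.16996904  0.10155893]
```

View pics/w1c.png

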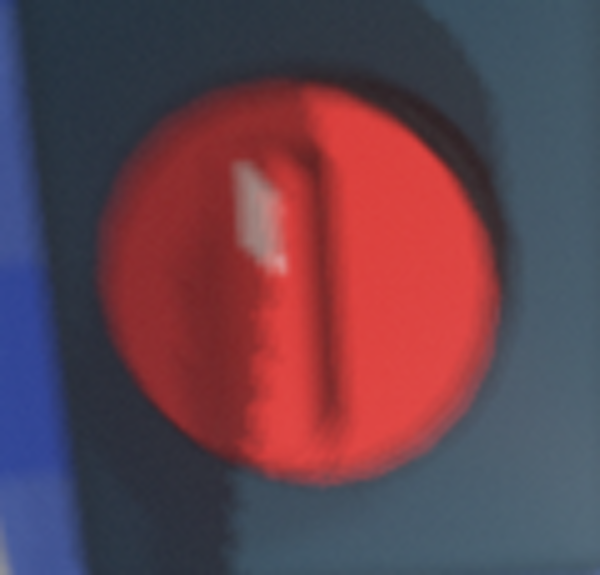

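Call:
servo_tool --targets '[1,0.04,-0.04,0.03,0,0,0,1,0.08,-0.08,0.06,0,0,0,1,0.12,-0.12,0.1,0,0,0,1,0.16,-0.17,0.13,0,0,0,1,0.2,-0.21,0.17,0,0,0,1,0.22,-0.235,0.2,0,0,0,1,0.22,-0.235,0.2,0,0,0,1,0.22,-0.235,0.2,0,0,0,1,0.22,-0.235,0.2,0,0,0,1,0.22,-0.235,0.2,0,0,0]'

```text
clock: 4.15
eef_pos: [0.529, -0.1702, 0.2116]
orientation: [0.997, -0.071, 0.0, 0.0]
force: [0.2, 0.6, -0.6]
grip_width: 0.0853
```

```bash
python3 cap.py w2
```

```text
4.15 [ 0.5289599  -0.17015818  0.21155135] [ 9.97458221e-01 -7.12534492e-02  1.81752608e-04  1.00151893e-04] [ 0.47618384  0.42230089 -0.30856082  1.71602466  0.14628806  1.02544872
 -1.59641077]
1352.0 (479, 167, 26, 83) ((491.5, 208.0), 41.14921951293945)
5309.5 (242, 170, 85, 87) ((284.194091796875, 212.89865112304688), 43.635475158691406)
```

View pics/w2.png

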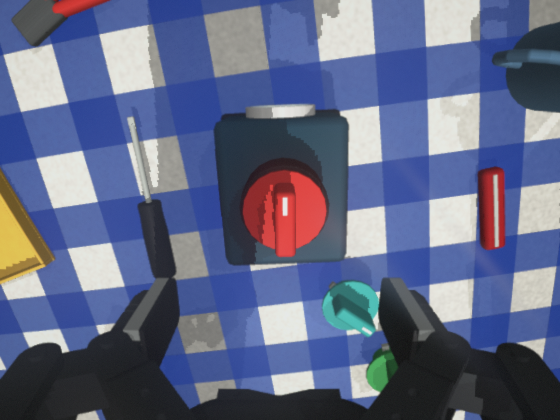

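Now the cap is at (285,210) with the wing vertical in the image, so it is nearly parallel to tool x. I'll compute the residual offsets.

```bash
python3 - <<'E'
from h import *
from station import imaging,env
im=cv2.imread("pics/w2.png")
a=cv2.resize(im[155:265,230:340],(600,600),interpolation=cv2.INTER_CUBIC);cv2.imwrite("pics/w2c.png",a)
s=env.get_state();d=imaging.get_image("wrist");T=wristT(d,s)
hsv=cv2.cvtColor(im,cv2.COLOR_BGR2HSV)
red=cv2.inRange(hsv,(0,130,60),(8,255,255))|cv2.inRange(hsv,(172,130,60),(180,255,255))
red[:,340:]=0
c,_=cv2.findContours(red,cv2.RETR_EXTERNAL,cv2.CHAIN_APPROX_NONE);c=max(c,key=cv2.contourArea)[:,0,:]
# drop wing part at bottom
k=c[~((c[:,1]>235)&(abs(c[:,0]-286)<16))]
P=onplane(d,k+0.0,.107,T)
# circle fit
A=np.c_[2*P[:,:2],np.ones(len(P))];x=np.linalg.lstsq(A,(P[:,:2]**2).sum(1),rcond=None)[0]
print("disc",x[:2],np.sqrt(x[2]+x[0]**2+x[1]**2))
E
```

```text
disc [ 0.5264441  -0.17456849] 0.03072790521791197
```

View pics/w2c.png

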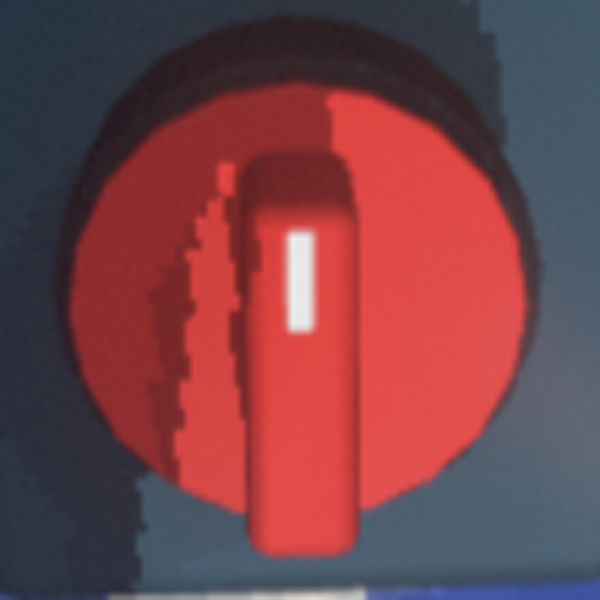

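```bash
python3 - <<'E'
from h import *
from station import imaging,env
s=env.get_state();d=imaging.get_image("wrist");T=wristT(d,s)
px=np.array([[303,380],[303,205],[303,555],[247,380],[360,380]])/600*110+[230,155]
P=onplane(d,px,.138,T)
R0=R.from_quat(s["orientation"]).as_matrix()
print(P); print("tool frame",(P-s["eef_pos"])@R0)
dt=imaging.get_image("top")
# stripe & disc in top: disc circle
im=dt["color"];hsv=cv2.cvtColor(im,cv2.COLOR_BGR2HSV)
cv2.imwrite("pics/t2.png",cv2.resize(im[180:230,310:390],(800,500),interpolation=cv2.INTER_CUBIC))
E
```

```text
[[ 0.5272975  -0.17516137  0.138     ]
 [ 0.54883277 -0.17811668  0.138     ]
 [ 0.50436436 -0.17201925  0.138     ]
 [ 0.52825329 -0.16852174  0.138     ]
 [ 0.52632332 -0.18192117  0.138     ]]
tool frame [[-0.00098349  0.00530404  0.07347889]
 [ 0.0207532   0.005172    0.07348512]
 [-0.02413044  0.00544962  0.07347227]
 [-0.00098003 -0.00140403  0.07347806]
 [-0.00098811  0.01213367  0.07347975]]
```

View pics/t2.png

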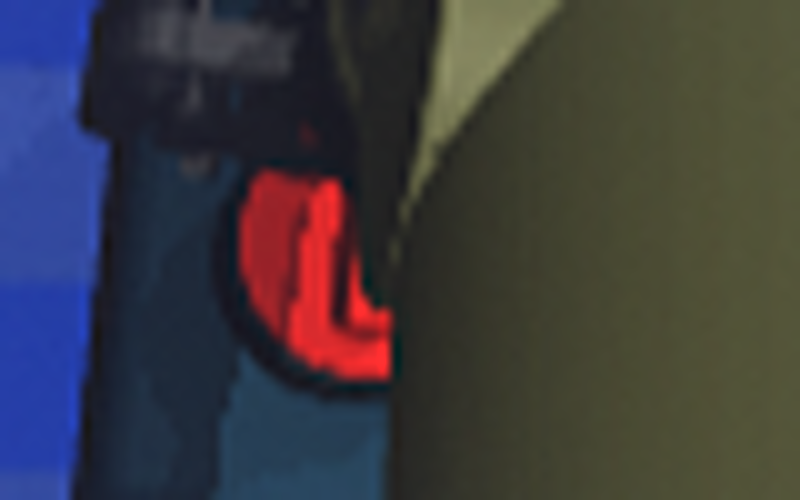

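Call:
servo_tool --targets '[1,-0.007,0.017,0.06,0,0,0,1,-0.007,0.017,0.12,0,0,0,1,-0.007,0.017,0.18,0,0,0,1,-0.007,0.017,0.24,0,0,0,1,-0.007,0.017,0.3,0,0,0,1,-0.007,0.017,0.36,0,0,0,1,-0.007,0.017,0.42,0,0,0,1,-0.007,0.017,0.46,0,0,0,1,-0.007,0.017,0.49,0,0,0,1,-0.007,0.017,0.495,0,0,0]'

```text
clock: 5.6
eef_pos: [0.5271, -0.173, 0.112]
orientation: [0.997, -0.071, -0.0, -0.0]
force: [0.1, -0.7, 0.7]
grip_width: 0.0853
```

Call:
servo_tool --targets '[0.5,0,0,0,0,0,0,0.3,0,0,0,0,0,0,0.25,0,0,0,0,0,0,0.2,0,0,0,0,0,0,0.15,0,0,0,0,0,0,0.1,0,0,0,0,0,0,0.05,0,0,0,0,0,0,0,0,0,0,0,0,0,0,0,0,0,0,0,0,0,0,0,0,0,0,0]' --squeeze 20

```text
clock: 6.85
eef_pos: [0.5272, -0.1734, 0.1125]
orientation: [0.997, -0.071, 0.0, 0.0]
force: [-2.2, -3.5, 5.5]
grip_width: 0.0136
```

```bash
cat > st.py <<'E'
from station import env
import numpy as np
from scipy.spatial.transform import Rotation as R
s=env.get_state();r=R.from_quat(s["orientation"]).as_matrix()
print("t",round(s["clock"],2),"pos",s["eef_pos"].round(4),"yaw",np.degrees(np.arctan2(r[1,0],r[0,0])).round(2),"tilt",np.degrees(r[:2,2]).round(2),"F",np.round(s["force"],2),"Ftool",(np.array(s["force"])@r).round(2),"M",np.round(s["wrist_torque"],3),"w",round(s["grip_width"],4),"q7",round(s["q"][6],2))
E
python3 st.py
```

```text
t 6.85 pos [ 0.5272 -0.1734  0.1125] yaw -8.16 tilt [ 0.01 -0.03] F [-2.21 -3.52  5.48] Ftool [-1.68  3.81 -5.48] M [-0.947  0.396  0.058] w 0.0136 q7 -1.64
```

Call:
servo_tool --targets '[0,0,0.001,-0.002,0,0,0,0,0,0.002,-0.003,0,0,0,0,0,0.003,-0.004,0,0,0,0,0,0.003,-0.004,0,0,0,0,0,0.003,-0.004,0,0,0,0,0,0.003,-0.004,0,0,0,0,0,0.003,-0.004,0,0,0,0,0,0.003,-0.004,0,0,0,0,0,0.003,-0.004,0,0,0,0,0,0.003,-0.004,0,0,0]' --squeeze 60

```text
clock: 8.1
eef_pos: [0.5271, -0.1735, 0.1128]
orientation: [0.997, -0.071, -0.0, -0.0]
force: [3.2, -3.2, -10.6]
grip_width: 0.013
```

```bash
python3 st.py
```

```text
t 8.1 pos [ 0.5271 -0.1735  0.1128] yaw -8.14 tilt [-0.01  0.02] F [  3.21  -3.16 -10.62] Ftool [ 3.62  2.68 10.62] M [-0.727 -0.786 -0.038] w 0.013 q7 -1.64
```

Call:
servo_tool --targets '[0,0,0.001,0.0025,0,0,-0.03,0,0,0.001,0.0025,0,0,-0.06,0,0,0.001,0.0025,0,0,-0.09,0,0,0.001,0.0025,0,0,-0.12,0,0,0.001,0.0025,0,0,-0.15,0,0,0.001,0.0025,0,0,-0.18,0,0,0.001,0.0025,0,0,-0.21,0,0,0.001,0.0025,0,0,-0.24,0,0,0.001,0.0025,0,0,-0.27,0,0,0.001,0.0025,0,0,-0.3]'

```text
clock: 9.35
eef_pos: [0.527, -0.1736, 0.1127]
orientation: [1.0, 0.008, -0.0, -0.0]
force: [-0.4, 1.1, 0.2]
grip_width: 0.0132
```

```bash
python3 st.py
```

```text
t 9.35 pos [ 0.527  -0.1736  0.1127] yaw 0.93 tilt [-0.01  0.01] F [-0.4   1.1   0.18] Ftool [-0.39 -1.1  -0.18] M [ 0.327  0.114 -0.155] w 0.0132 q7 -1.51
```

Call:
servo_tool --targets '[0,0,0,0,0,0,-0.025,0,0,0,0,0,0,-0.05,0,0,0,0,0,0,-0.075,0,0,0,0,0,0,-0.1,0,0,0,0,0,0,-0.125,0,0,0,0,0,0,-0.15,0,0,0,0,0,0,-0.175,0,0,0,0,0,0,-0.2,0,0,0,0,0,0,-0.225,0,0,0,0,0,0,-0.25]'

```text
clock: 10.6
eef_pos: [0.5271, -0.1739, 0.1126]
orientation: [0.997, 0.073, 0.0, 0.0]
force: [-1.2, 0.9, 3.2]
grip_width: 0.0132
```

```bash
python3 st.py; python3 cap.py w3
```

```text
t 10.6 pos [ 0.5271 -0.1739  0.1126] yaw 8.4 tilt [ 0.01 -0.  ] F [-1.19  0.93  3.15] Ftool [-1.04 -1.1  -3.15] M [ 0.454  0.264 -0.15 ] w 0.0132 q7 -1.41
10.6 [ 0.52711617 -0.17386006  0.11262713] [9.97313066e-01 7.32573812e-02 5.57636681e-05 2.07214941e-05] [ 0.51389897  0.53859832 -0.36377567  1.84406885  0.25606571  0.80468556
 -1.40567658]
2093.5 (491, 264, 57, 95) ((519.0, 312.0), 50.15984344482422)
9371.5 (213, 212, 132, 146) ((279.0, 284.75860595703125), 72.93032836914062)
```

View pics/w3.png

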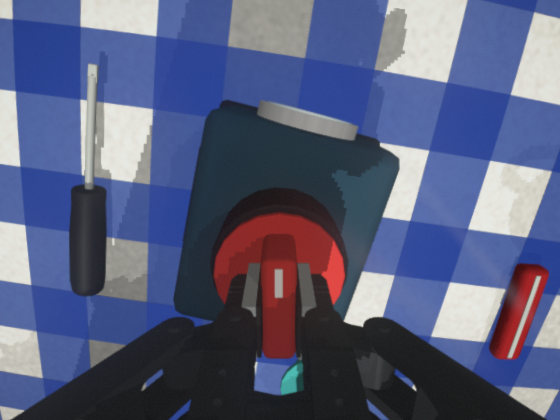

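The picture shows the wing held squarely between the pads at (278,285), and it has turned with the gripper by about 0.29 rad. Next come small steps, watching Fz and Mz.

Call:
servo_tool --targets '[0,0,0,0,0,0,-0.018,0,0,0,0,0,0,-0.036,0,0,0,0,0,0,-0.054,0,0,0,0,0,0,-0.072,0,0,0,0,0,0,-0.09,0,0,0,0,0,0,-0.108,0,0,0,0,0,0,-0.126,0,0,0,0,0,0,-0.144,0,0,0,0,0,0,-0.162,0,0,0,0,0,0,-0.18]'

```text
clock: 11.9
eef_pos: [0.5271, -0.1739, 0.1126]
orientation: [0.993, 0.12, 0.0, 0.0]
force: [-0.7, -0.2, 3.9]
grip_width: 0.0128
```

```bash
python3 st.py
```

```text
t 11.9 pos [ 0.5271 -0.1739  0.1126] yaw 13.79 tilt [ 0.01 -0.01] F [-0.73 -0.18  3.89] Ftool [-0.76  0.   -3.89] M [ 0.1    0.071 -0.17 ] w 0.0128 q7 -1.33
```

Call:
servo_tool --targets '[0,0,0,0,0,0,-0.018,0,0,0,0,0,0,-0.036,0,0,0,0,0,0,-0.054,0,0,0,0,0,0,-0.072,0,0,0,0,0,0,-0.09,0,0,0,0,0,0,-0.108,0,0,0,0,0,0,-0.126,0,0,0,0,0,0,-0.144,0,0,0,0,0,0,-0.162,0,0,0,0,0,0,-0.18]'

```text
clock: 13.15
eef_pos: [0.5271, -0.1739, 0.1126]
orientation: [0.986, 0.167, 0.0, 0.0]
force: [0.0, -0.9, 4.5]
grip_width: 0.0128
```

```bash
python3 st.py
```

```text
t 13.15 pos [ 0.5271 -0.1739  0.1126] yaw 19.19 tilt [ 0.01 -0.  ] F [ 0.03 -0.94  4.5 ] Ftool [-0.28  0.9  -4.5 ] M [-0.113 -0.013 -0.111] w 0.0128 q7 -1.25
```

Call:
servo_tool --targets '[0,0,0,0,0,0,-0.018,0,0,0,0,0,0,-0.036,0,0,0,0,0,0,-0.054,0,0,0,0,0,0,-0.072,0,0,0,0,0,0,-0.09,0,0,0,0,0,0,-0.108,0,0,0,0,0,0,-0.126,0,0,0,0,0,0,-0.144,0,0,0,0,0,0,-0.162,0,0,0,0,0,0,-0.18]'

```text
clock: 14.4
eef_pos: [0.5271, -0.1738, 0.1127]
orientation: [0.977, 0.213, 0.0, 0.0]
force: [-0.7, -0.5, 6.7]
grip_width: 0.013
```

```bash
python3 st.py
```

```text
t 14.4 pos [ 0.5271 -0.1738  0.1127] yaw 24.6 tilt [ 0.01 -0.  ] F [-0.72 -0.55  6.67] Ftool [-0.88  0.2  -6.67] M [-0.097  0.086 -0.131] w 0.013 q7 -1.18
```

Call:
servo_tool --targets '[0,0,0,-0.001,0,0,-0.018,0,0,0,-0.001,0,0,-0.036,0,0,0,-0.001,0,0,-0.054,0,0,0,-0.001,0,0,-0.072,0,0,0,-0.001,0,0,-0.09,0,0,0,-0.001,0,0,-0.108,0,0,0,-0.001,0,0,-0.126,0,0,0,-0.001,0,0,-0.144,0,0,0,-0.001,0,0,-0.162,0,0,0,-0.001,0,0,-0.18]'

```text
clock: 15.65
eef_pos: [0.527, -0.1737, 0.1128]
orientation: [0.966, 0.259, -0.0, -0.0]
force: [-0.4, 0.6, 4.9]
grip_width: 0.0131
```

```bash
python3 st.py
```

```text
t 15.65 pos [ 0.527  -0.1737  0.1128] yaw 30.0 tilt [-0.  0.] F [-0.35  0.62  4.86] Ftool [ 0.   -0.71 -4.86] M [ 0.082  0.064 -0.18 ] w 0.0131 q7 -1.1
```

Call:
servo_tool --targets '[0,0,0,-0.001,0,0,-0.018,0,0,0,-0.001,0,0,-0.036,0,0,0,-0.001,0,0,-0.054,0,0,0,-0.001,0,0,-0.072,0,0,0,-0.001,0,0,-0.09,0,0,0,-0.001,0,0,-0.108,0,0,0,-0.001,0,0,-0.126,0,0,0,-0.001,0,0,-0.144,0,0,0,-0.001,0,0,-0.162,0,0,0,-0.001,0,0,-0.18]'

```text
clock: 16.9
eef_pos: [0.5273, -0.1738, 0.114]
orientation: [0.953, 0.304, 0.0, 0.0]
force: [-2.5, 1.1, 12.9]
grip_width: 0.0131
```

```bash
python3 st.py
```

```text
t 16.9 pos [ 0.5273 -0.1738  0.114 ] yaw 35.42 tilt [ 0.05 -0.04] F [-2.46  1.06 12.86] Ftool [ -1.39  -2.28 -12.86] M [ 0.127  0.523 -0.037] w 0.0131 q7 -1.03
```

At 0.76 rad Fz came up to 12.9 N and Mz fell to -0.04 N m, so the lugs are at the slots. I stop turning here and ease straight up.

Call:
servo_tool --targets '[0,0,0,-0.002,0,0,0,0,0,0,-0.004,0,0,0,0,0,0,-0.006,0,0,0,0,0,0,-0.009,0,0,0,0,0,0,-0.012,0,0,0,0,0,0,-0.015,0,0,0,0,0,0,-0.018,0,0,0,0,0,0,-0.021,0,0,0,0,0,0,-0.024,0,0,0,0,0,0,-0.027,0,0,0]'

```text
clock: 18.15
eef_pos: [0.5273, -0.1738, 0.1189]
orientation: [0.953, 0.304, 0.0, 0.0]
force: [-0.2, 0.7, 7.5]
grip_width: 0.0129
```

```bash
python3 st.py
```

```text
t 18.15 pos [ 0.5273 -0.1738  0.1189] yaw 35.4 tilt [ 0.04 -0.03] F [-0.21  0.65  7.52] Ftool [ 0.21 -0.65 -7.52] M [0.014 0.283 0.042] w 0.0129 q7 -1.02
```

Call:
servo_tool --targets '[0,0,0,-0.005,0,0,0,0,0,0,-0.01,0,0,0,0,0,0,-0.015,0,0,0,0,0,0,-0.02,0,0,0,0,0,0,-0.025,0,0,0,0,0,0,-0.03,0,0,0,0,0,0,-0.035,0,0,0,0,0,0,-0.04,0,0,0,0,0,0,-0.045,0,0,0,0,0,0,-0.05,0,0,0]'

```text
clock: 19.4
eef_pos: [0.5271, -0.1738, 0.1285]
orientation: [0.953, 0.304, 0.0, 0.0]
force: [0.4, 0.5, -0.8]
grip_width: 0.0128
```

```bash
python3 st.py
```

```text
t 19.4 pos [ 0.5271 -0.1738  0.1285] yaw 35.36 tilt [ 0. -0.] F [ 0.37  0.45 -0.76] Ftool [ 0.57 -0.16  0.76] M [0.029 0.02  0.052] w 0.0128 q7 -1.02
```

The force is now just the cap's weight, so it's free. I raise it well clear.

Call:
servo_tool --targets '[0,0,0,-0.03,0,0,0,0,0,0,-0.07,0,0,0,0,0,0,-0.11,0,0,0,0,0,0,-0.15,0,0,0,0,0,0,-0.2,0,0,0,0,0,0,-0.25,0,0,0,0,0,0,-0.3,0,0,0,0,0,0,-0.34,0,0,0,0,0,0,-0.37,0,0,0,0,0,0,-0.38,0,0,0]'

```text
clock: 20.65
eef_pos: [0.5272, -0.1738, 0.2047]
orientation: [0.953, 0.304, 0.0, 0.0]
force: [-0.2, 0.2, -1.9]
grip_width: 0.0131
```

```bash
python3 st.py; python3 - <<'E'
from h import *
from station import imaging
d=imaging.get_image("scene");cv2.imwrite("pics/s4.png",d["color"])
E
```

```text
t 20.65 pos [ 0.5272 -0.1738  0.2047] yaw 35.35 tilt [ 0.02 -0.  ] F [-0.21  0.18 -1.94] Ftool [-0.07 -0.27  1.94] M [-0.001 -0.005  0.038] w 0.0131 q7 -0.96
```

View pics/s4.png

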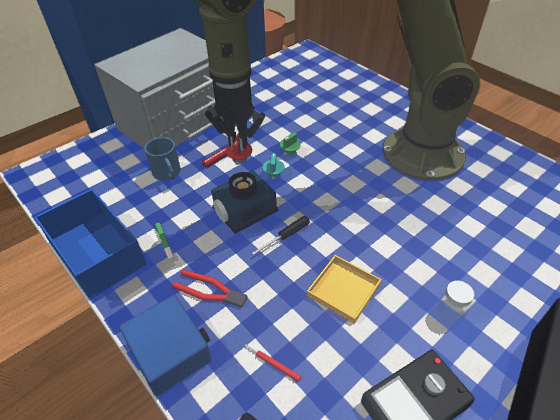

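The cap is out: it's in the gripper at (238,150), and the neck is open at (243,185) in the scene view. Now to the tray.

Call:
servo_tool --targets '[0,0.02,-0.03,0,0,0,0,0,0.06,-0.09,0,0,0,0,0,0.11,-0.17,0,0,0,0,0,0.17,-0.26,0,0,0,0,0,0.23,-0.35,0,0,0,0,0,0.29,-0.44,0,0,0,0,0,0.35,-0.53,0,0,0,0,0,0.41,-0.62,0,0,0,0,0,0.47,-0.71,0,0,0,0,0,0.53,-0.8,0,0,0,0]'

```text
clock: 21.95
eef_pos: [0.5203, 0.0203, 0.2044]
orientation: [0.953, 0.304, 0.0, -0.0]
force: [0.2, -0.1, -1.3]
grip_width: 0.0125
```

Call:
servo_tool --targets '[0,0.06,-0.09,0,0,0,0,0,0.12,-0.18,0,0,0,0,0,0.18,-0.27,0,0,0,0,0,0.24,-0.36,0,0,0,0,0,0.3,-0.45,0,0,0,0,0,0.36,-0.54,0,0,0,0,0,0.4,-0.6,0,0,0,0,0,0.418,-0.63,0,0,0,0,0,0.418,-0.63,0,0,0,0,0,0.418,-0.63,0,0,0,0]'

```text
clock: 23.2
eef_pos: [0.5163, 0.1683, 0.2043]
orientation: [0.953, 0.303, -0.0, 0.0]
force: [-0.2, -0.3, -1.3]
grip_width: 0.013
```

```bash
python3 st.py; python3 cap.py w5; python3 - <<'E'
from h import *
from station import imaging
d=imaging.get_image("scene");cv2.imwrite("pics/s5.png",d["color"])
E
```

```text
t 23.2 pos [0.5163 0.1683 0.2043] yaw 35.29 tilt [-0.   -0.04] F [-0.18 -0.35 -1.27] Ftool [-0.35  0.18  1.27] M [-0.085  0.052 -0.005] w 0.013 q7 -1.61
23.2 [0.51633397 0.16825643 0.20431224] [ 9.52941085e-01  3.03155380e-01 -1.34632152e-04  2.94403353e-04] [ 0.03739498  0.44486545 -0.58986028  1.75562258  0.28404977  1.02742255
 -1.61080792]
350.5 (536, 110, 24, 30) ((548.0, 125.5), 17.414173126220703)
9084.0 (214, 214, 130, 144) ((278.4892883300781, 285.4288330078125), 72.49095916748047)
```

View pics/w5.png

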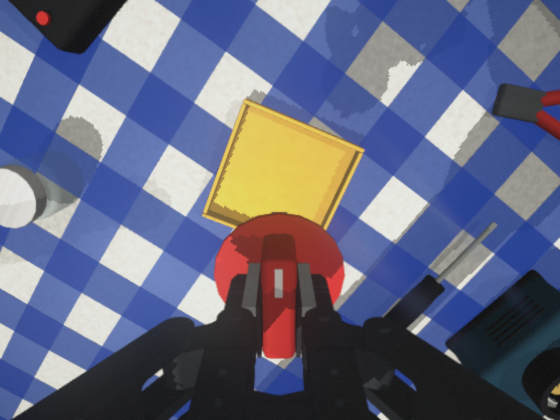

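View pics/s5.png

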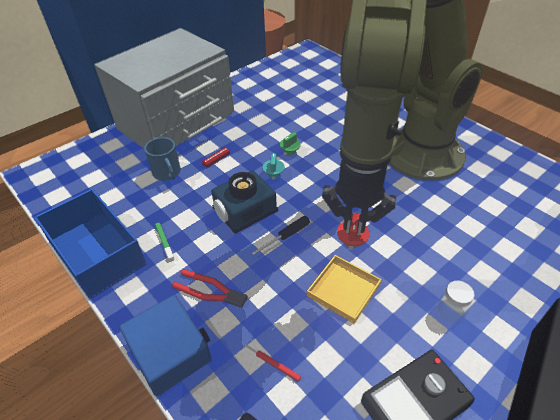

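```bash
python3 - <<'E'
from h import *
from station import imaging,env
s=env.get_state();d=imaging.get_image("wrist");T=wristT(d,s)
P=onplane(d,[[246,100],[364,150],[204,216]],.02,T);print(P,(P[1]+P[2])/2)
E
```

```text
[[0.56094159 0.23471098 0.02      ]
 [0.58717102 0.12078979 0.02      ]
 [0.44616016 0.20787123 0.02      ]] [0.51666559 0.16433051 0.02      ]
```

Call:
servo_tool --targets '[0,0,0,0.06,0,0,0,0,0,0,0.15,0,0,0,0,0,0,0.25,0,0,0,0,0,0,0.36,0,0,0,0,0,0,0.47,0,0,0,0,0,0,0.57,0,0,0,0,0,0,0.66,0,0,0,0,0,0,0.73,0,0,0,0,0,0,0.77,0,0,0,0,0,0,0.79,0,0,0]'

```text
clock: 24.6
eef_pos: [0.5162, 0.1692, 0.046]
orientation: [0.953, 0.304, -0.0, -0.0]
force: [0.2, 1.2, -1.7]
grip_width: 0.0129
```

Call:
servo_tool --targets '[0,0,0,0.004,0,0,0,0,0,0,0.008,0,0,0,0,0,0,0.012,0,0,0,0,0,0,0.016,0,0,0,0,0,0,0.02,0,0,0,0,0,0,0.024,0,0,0,0,0,0,0.028,0,0,0,0,0,0,0.032,0,0,0,0,0,0,0.036,0,0,0,0,0,0,0.04,0,0,0]'

```text
clock: 25.85
eef_pos: [0.5162, 0.1692, 0.0384]
orientation: [0.953, 0.304, 0.0, -0.0]
force: [-0.5, -0.1, -1.2]
grip_width: 0.013
```

```bash
python3 st.py
```

```text
t 25.85 pos [0.5162 0.1692 0.0384] yaw 35.36 tilt [0. 0.] F [-0.52 -0.11 -1.2 ] Ftool [-0.49 -0.21  1.2 ] M [0.029 0.018 0.009] w 0.013 q7 -1.77
```

Still hanging free. I go slowly down the last 2 mm.

Call:
servo_tool --targets '[0,0,0,0.001,0,0,0,0,0,0,0.002,0,0,0,0,0,0,0.003,0,0,0,0,0,0,0.004,0,0,0,0,0,0,0.005,0,0,0,0,0,0,0.006,0,0,0,0,0,0,0.007,0,0,0,0,0,0,0.008,0,0,0,0,0,0,0.008,0,0,0,0,0,0,0.008,0,0,0]'

```text
clock: 27.1
eef_pos: [0.5162, 0.1692, 0.0368]
orientation: [0.953, 0.304, 0.0, -0.0]
force: [-0.4, -0.1, 0.3]
grip_width: 0.0126
```

```bash
python3 st.py
```

```text
t 27.1 pos [0.5162 0.1692 0.0368] yaw 35.36 tilt [0. 0.] F [-0.43 -0.14  0.28] Ftool [-0.43 -0.13 -0.28] M [-0.009  0.002 -0.037] w 0.0126 q7 -1.77
```

Call:
servo_tool --targets '[0,0,0,0.0005,0,0,0,0,0,0,0.001,0,0,0,0,0,0,0.0015,0,0,0,0,0,0,0.002,0,0,0,0,0,0,0.002,0,0,0,0,0,0,0.002,0,0,0,0,0,0,0.002,0,0,0,0,0,0,0.002,0,0,0,0,0,0,0.002,0,0,0,0,0,0,0.002,0,0,0]'

```text
clock: 28.35
eef_pos: [0.5162, 0.1692, 0.0365]
orientation: [0.953, 0.304, 0.0, 0.0]
force: [-0.5, -1.4, 6.1]
grip_width: 0.013
```

```bash
python3 st.py
```

```text
t 28.35 pos [0.5162 0.1692 0.0365] yaw 35.36 tilt [0.01 0.  ] F [-0.48 -1.43  6.07] Ftool [-1.21  0.89 -6.07] M [-0.127  0.359  0.006] w 0.013 q7 -1.77
```

It has touched down with 6 N. I open gently, check, then retreat straight up.

Call:
servo_tool --targets '[0.18,0,0,-0.001,0,0,0,0.2,0,0,-0.001,0,0,0,0.22,0,0,-0.001,0,0,0,0.25,0,0,-0.001,0,0,0,0.3,0,0,-0.001,0,0,0,0.35,0,0,-0.001,0,0,0,0.4,0,0,-0.001,0,0,0,0.45,0,0,-0.001,0,0,0,0.5,0,0,-0.001,0,0,0,0.5,0,0,-0.001,0,0,0]' --squeeze 20

```text
clock: 29.6
eef_pos: [0.5162, 0.1691, 0.0366]
orientation: [0.953, 0.304, -0.0, 0.0]
force: [-0.1, 0.1, 0.2]
grip_width: 0.043
```

```bash
python3 st.py; python3 cap.py w6
```

```text
t 29.6 pos [0.5162 0.1691 0.0366] yaw 35.36 tilt [-0. -0.] F [-0.11  0.09  0.2 ] Ftool [-0.04 -0.14 -0.2 ] M [-0.056  0.032 -0.007] w 0.043 q7 -1.77
29.6 [0.51620353 0.16914967 0.03659595] [ 9.52780461e-01  3.03659995e-01 -1.13473565e-05  1.90448691e-06] [-0.06084782  0.65018572 -0.46577718  1.94330974  0.4630459   0.6543521
 -1.77234677]
11436.0 (215, 213, 127, 146) ((280.488037109375, 285.5494384765625), 72.83905792236328)
```

View pics/w6.png

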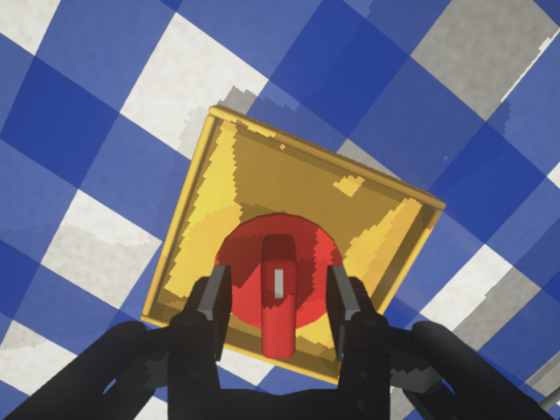

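The cap stands upright at (280,285) inside the tray with both pads clear of it. I retreat straight up.

Call:
servo_tool --targets '[0.5,0,0,-0.03,0,0,0,0.5,0,0,-0.08,0,0,0,0.5,0,0,-0.15,0,0,0,0.5,0,0,-0.25,0,0,0,0.5,0,0,-0.35,0,0,0,0.5,0,0,-0.45,0,0,0,0.5,0,0,-0.55,0,0,0,0.5,0,0,-0.65,0,0,0,0.5,0,0,-0.75,0,0,0,0.5,0,0,-0.8,0,0,0]'

```text
clock: 30.9
eef_pos: [0.5165, 0.1694, 0.1985]
orientation: [0.953, 0.304, 0.001, 0.0]
force: [-0.2, -0.2, 0.4]
grip_width: 0.043
```

```bash
python3 st.py; python3 cap.py w7; python3 - <<'E'
from h import *
from station import imaging
d=imaging.get_image("scene");cv2.imwrite("pics/s7.png",d["color"])
E
```

```text
t 30.9 pos [0.5165 0.1694 0.1985] yaw 35.36 tilt [0.12 0.04] F [-0.22 -0.19  0.41] Ftool [-0.29  0.03 -0.41] M [-0.027  0.027  0.027] w 0.043 q7 -1.62
30.9 [0.51651183 0.16943632 0.198492  ] [9.52774440e-01 3.03676833e-01 1.11715462e-03 3.00856777e-06] [ 0.03648632  0.45082779 -0.59171336  1.76503633  0.29128118  1.01179037
 -1.61835395]
274.0 (541, 113, 19, 26) ((551.0, 126.0), 14.4223051071167)
3393.5 (245, 155, 68, 68) ((278.5, 188.7093048095703), 33.91942596435547)
```

View pics/s7.png

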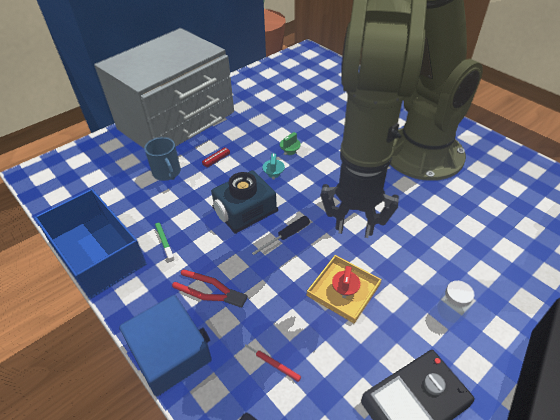

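View pics/w7.png

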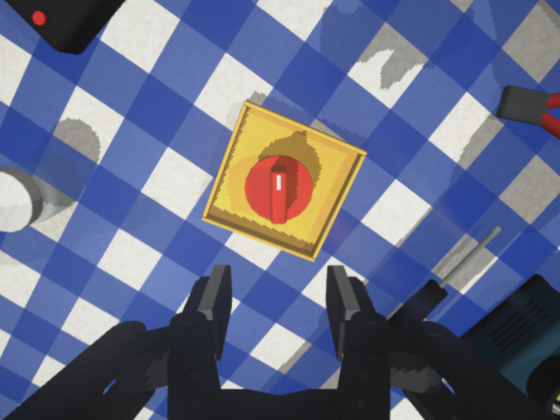

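The cap stands upright in the middle of the tray, at (279,188) in the wrist view and (346,283) in the scene view. Everything else is where it was, and the gripper is clear.

```bash
python3 -c "
from station import ticket
print(ticket.hand_in())"
```

```text
the job is handed in; nothing more can be done
None
```

The red cap is out of the lantern and standing upright on its stem near the middle of the yellow tray. I handed the job in at about 31 s of the 69 s limit.

- **Undoing:** I turned the cap anticlockwise in small steps. At about 0.76 rad the upward push rose to 12.9 N and the drag fell from about 0.18 to 0.04 N m. I stopped turning there and drew it straight up, with only the cap's own weight on the gripper once it was free. The hardest upward pull I read while the lugs were still under the lip was about 11 N, before turning began, and I eased it off.
- **Setting down:** I lowered it slowly while still holding it, with about 6 N at touchdown, then opened the fingers and raised the gripper straight up.
- **Last checks:** The final scene and wrist pictures show the cap upright in the tray, the neck empty and nothing else visibly moved. The force on the tool reads about zero.
- **Disagreements:** The top and wrist cameras differed by about 3 to 5 mm on where the cap and tray were. I used in-between values, and the contact forces stayed small. Forces were only read at the end of each move, so brief peaks in between were not seen.

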